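# Tip the standing recipe book onto its place mat

## Robot

A 7-joint arm with a two-finger parallel gripper is mounted at the origin on the work surface; the furniture and walls round the work are solid. World frame = base frame: x ahead of the robot, y to its left, z up, the work surface at z = 0. Lengths are in m, angles in rad, forces in N, time in s.
With the tool pointing down it reaches from about 0.425 to 0.925 m from the base axis. Payload 6.8 kg.
Tool frame: the origin (TCP) lies midway between the tips of the shut fingers; the grasp point (between the pads) lies r.grasp_offset behind it (r.grasp_offset is the distance from the TCP to the grasp point, in m); z points along the fingers, y is the direction in which the jaws open and shut (so a half turn about z gives the same grasp; the last joint's range is limited). The gripper opens to 85 mm and grips with 20 to 120 N. Pads are 22 mm wide; open, the fingers measure 114 mm over their backs; the gripper's body (76 mm by 85 mm) begins 54 mm behind the grasp point. The pads swing forward as they close: fully open they stand 13 mm farther back than shut.
Start: joints at [-0.108, 0.477, 0.022, 1.555, -0.011, 1.109, -0.083], TCP at [0.675, 0, 0.231] pointing down, gripper open.
Joint ranges: [-2.96, 2.96], [-0.34, 2.1], [-1.41, 1.46], [0.24, 2.44], [-1.37, 4.51], [0.17, 1.92], [-2.96, 2.96]. Speed limits (rad/s): [2.39, 2.39, 3.14, 3.14, 3.14, 3.14, 3.14].

## Interface

Orientations are given as a rotation vector (axis times angle).
In Python, from bench import r gives the robot as it stands. The module is installed in compiled form; this text tells all that it offers.
- The arm moves only by the tool send_rows, never from a script. Its argument "moves" is one flat list of numbers, 4 for each row, row after row: the shift along the tool's x, y, z in mm, then the turn about the tool's z in degrees. A call has 1 to 8 rows; each row is the pose to reach, as a shift and turn from the pose commanded when the call began, along the tool's axes at that moment; what a row does not reach only later rows make up. A row lasts 1/8 s, in which the tool goes at most 62.5 mm and 10.7 degrees, less where a joint would pass 70% of its speed; a pose out of reach is approached as far as the arm can. A call with a gripper value outside its range is refused whole. "hand" is the closure, from 0 (fully open) to 1 (shut), set as the call begins (left out, the last holds). The fingers move at their own pace and stop on an object; "newtons" is the grip in N (left out, the last holds). Time passes only in rows, so rows that repeat a pose let the fingers close. It gives the time, the measured TCP pose, the force and the opening at its end, in the units of the state.
- r.get_obs(): the state, without advancing time (a new reading comes with each control period).
- r.grab_frame(name): name is "scene" or "side" or "wrist"; returns a dict with "img" (480x640x3 uint8, red, green, blue), "mtx" (3x3 intrinsics, pixels), "world_to_cam" (4x4, takes a point from world to camera coordinates). Camera axes: x right, y up, looking along -z (the intrinsics and any distortion apply to the point x, -y, -z); pixel columns grow to the right and rows downward; lengths in m; the calibration is good to about 2 mm. The wrist camera is an equidistant fisheye: a pixel r from the principal point sees the ray r / f radians off the axis. A picture is of the moment at which its call begins. There is no depth.
- r.hand_in(): hands the job in, once; it reports no verdict.
The state is a dict: "clock": time; "joints": joint angles; "qvel": joint speeds; "tau": joint torques, N m; "tcp_pos": TCP position; "orientation": TCP orientation; "contact_force": force on the tool from outside, world axes, zero at the start; "moment": the same for the moment, N m; "grip_width": finger opening in m.
Only numpy, scipy, OpenCV 4.12 (cv2) and the standard library are available. Lean on these libraries where they do the work, as an engineer would, in place of code of your own. Each camera call takes 0.05 s, during which the arm holds its last target.

## Task

The recipe book is standing on its lower edge at one end of the blue place mat. Tip it over with a push near its top so that it lies flat on the mat, front cover (round pie picture) up, and, if it has not landed so, nudge it until the whole book is inside the white border line. Push gently with the fingers only, never gripping or lifting the book, and leave everything else on the table where it stands.

Things in the scene. Friction and masses are not known exactly. Their poses are not given: they have to be found in the camera images.
- book: Closed paperback, rigid, 28 thick x 105 wide x 148 mm tall, about 0.26 kg, starts standing on its lower edge, back cover towards the mat. Orange-red front cover with a round pie picture, darker back cover. Origin: centre of its lower edge face (underside while standing). Axes: +x out of the front cover, -y out of the spine, +z lower to upper edge. Front cover up: +x points up.
- book_center (a point): Centre of the book's volume (74 mm along +z from its origin); 74 mm above the table when standing, 14 mm when lying flat
- mat: Dark blue place mat, 210 x 166 mm, under 1 mm thick, stuck down, no edge to catch on. Printed on it is a white border line 6 mm wide; inside the line is 184 mm (mat x) by 140 mm (mat y). Origin: mat's centre on the table. Axes: +x along its length towards the end where the book stands (roughly square to it), y across, z up. Place and heading vary.
- book_foot_l (a point): Corner of the book: lower edge, spine side, at mid-thickness (14 mm from either cover)
- book_foot_r (a point): Corner of the book: lower edge, page side, at mid-thickness (14 mm from either cover)
- book_head_l (a point): Corner of the book: upper edge, spine side, at mid-thickness (14 mm from either cover)
- book_head_r (a point): Corner of the book: upper edge, page side, at mid-thickness (14 mm from either cover)
- red_jar: Spice jar with a red cap, 45x45x106 mm, loose bystander, to be left alone; origin at the centre of its underside
- green_jar: Spice jar with a green label and whitish cap, 47x47x98 mm, loose bystander, to be left alone; origin at the centre of its underside
- timer: Round red and white wind-up timer, 70x69x60 mm, loose bystander, to be left alone; origin at the centre of its underside
- mug: Dark green enamel mug, 88x112x80 mm, loose bystander, to be left alone; origin at the centre of its underside

How it is judged:
By the outcome, as a careful person would: the job done as asked, in the order asked, and still so for the second after the job is handed in, with the robot touching nothing.
It also fails if it takes over 58 s, if anything falls off the work surface, if the arm or the gripper's body presses on something with over 40 N, if the wrist force passes 120 N, or if a joint passes its speed limit or range.

## Working session

There is one attempt and no reset: what is moved stays moved. The work goes in short steps, Python scripts to look and compute and a tool call to move; the robot and the scene stay as the last step left them, time stands still between calls to the robot, and variables do not carry over. Pictures are saved under pics/ and viewed, and the job is handed in when it is done.

Besides the shell and the picture viewer there is one more tool, called after "Call:" as a command line: name --argument value ..., lists and objects as JSON in quotes. send_rows: Moves the arm, as the interface text tells. Its arguments: {"type":"object","properties":{"moves":{"type":"array"},"hand":{"type":"number"},"newtons":{"type":"number"}},"required":["moves"]}

```bash
mkdir -p pics
cat > h.py <<'E'
import numpy as np,cv2
from bench import r
def snap(n,tag):
    f=r.grab_frame(n); cv2.imwrite(f'pics/{tag}.png',cv2.cvtColor(f['img'],cv2.COLOR_RGB2BGR)); np.savez(f'pics/{tag}.npz',**f); return f
def load(tag): return dict(np.load(f'pics/{tag}.npz'))
def ray(f,u,v,z):
    K=f['mtx'];T=f['world_to_cam'];d=np.array([(u-K[0,2])/K[0,0],-(v-K[1,2])/K[1,1],-1.])
    R=T[:3,:3];c=-R.T@T[:3,3];d=R.T@d;return c+d*(z-c[2])/d[2]
def proj(f,p):
    K=f['mtx'];T=f['world_to_cam'];q=T[:3,:3]@np.array(p)+T[:3,3];q=[q[0]/-q[2],-q[1]/-q[2]];return K[0,0]*q[0]+K[0,2],K[1,1]*q[1]+K[1,2]
E
python3 - <<'E'
from h import *
for n in('scene','side','wrist'):
    f=snap(n,n+'0'); print(n,f['mtx'].round(1).tolist(),f.keys(), (-f['world_to_cam'][:3,:3].T@f['world_to_cam'][:3,3]).round(3))
print(r.get_obs(), r.grasp_offset)
E
```

```text
scene [[577.6, 0.0, 318.4], [0.0, 577.6, 240.5], [0.0, 0.0, 1.0]] dict_keys(['img', 'mtx', 'world_to_cam']) [-0.204 -1.282  0.777]
side [[461.0, 0.0, 308.1], [0.0, 461.0, 237.1], [0.0, 0.0, 1.0]] dict_keys(['img', 'mtx', 'world_to_cam']) [0.289 0.774 0.627]
wrist [[371.6, 0.0, 317.2], [0.0, 371.6, 239.5], [0.0, 0.0, 1.0]] dict_keys(['img', 'mtx', 'world_to_cam']) [0.676 0.072 0.372]
{'clock': 0.15, 'joints': array([-0.10809318,  0.47762031,  0.02233403,  1.55616635, -0.0114924 ,
        1.10931347, -0.0830692 ]), 'qvel': array([ 0.00085635, -0.00282297, -0.00045723, -0.00359035,  0.00047723,
        0.00014274,  0.00127554]), 'tau': array([ 1.55385478e-03, -5.96924365e+01,  1.60940632e+00, -2.81490952e+01,
        1.26662746e-02,  6.56643446e-03,  5.58682734e-05]), 'tcp_pos': array([ 6.74565512e-01, -2.79485660e-06,  2.30566551e-01]), 'orientation': array([-2.22073836e+00, -2.22086491e+00,  1.63567815e-03]), 'contact_force': array([-0.45653874, -0.42428946, -0.08196575]), 'moment': array([ 0.01378914, -0.00661596, -0.00199081]), 'grip_width': 0.08525975664695365} 0.0187
```

View pics/scene0.png

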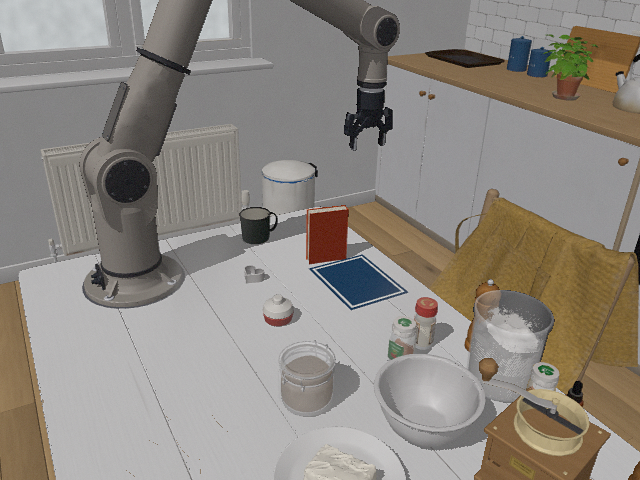

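View pics/side0.png

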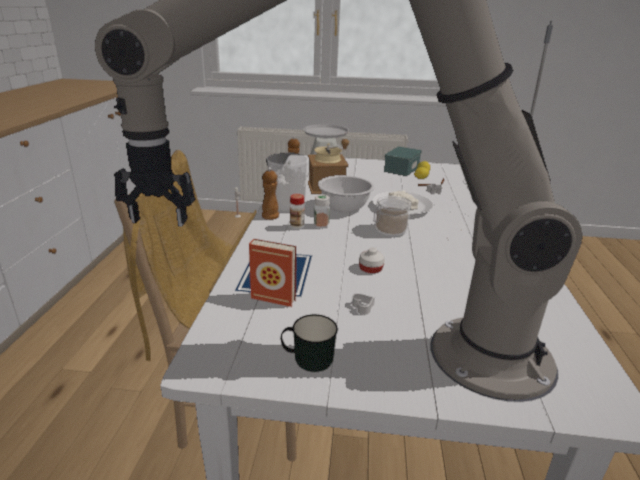

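View pics/wrist0.png

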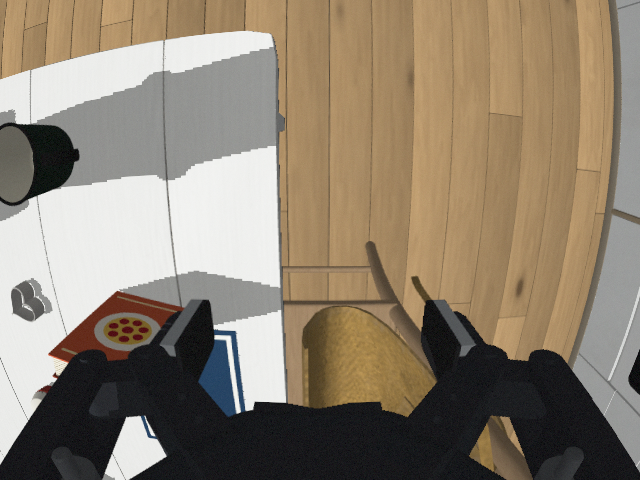

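The scene view shows the book at about (327,235), with the blue mat in front of it around (358,281). In the side view the pie cover faces the mug at (272,273), and the wrist view shows the same cover. So the push must go towards the mat, roughly -y. I'll measure it next.

Run:
```python
from h import *
f=load('scene0'); a=f['img']
hsv=cv2.cvtColor(a,cv2.COLOR_RGB2HSV)
h,s,v=[hsv[...,i].astype(int) for i in range(3)]
roi=np.zeros(a.shape[:2],bool); roi[195:320,290:420]=1
for tag,box in(('scene0',(195,320,290,420)),('side0',(225,320,225,330))):
    g=load(tag);y0,y1,x0,x1=box
    im=cv2.resize(g['img'][y0:y1,x0:x1],None,fx=6,fy=6,interpolation=cv2.INTER_CUBIC)[:600,:800]
    cv2.imwrite(f'pics/{tag}_z.png',im[...,::-1])
m=((h>95)&(h<125)&(s>110)&roi).astype(np.uint8)
m=cv2.morphologyEx(m,cv2.MORPH_CLOSE,np.ones((7,7)))
c=max(cv2.findContours(m,0,2)[0],key=cv2.contourArea)
q=cv2.approxPolyDP(c,4,True)[:,0];print('mat',q.tolist())
for p in q: print(ray(f,*p,0).round(3))
m=(((h<12)|(h>170))&(s>130)&roi).astype(np.uint8)
c=max(cv2.findContours(m,0,2)[0],key=cv2.contourArea)
q=cv2.approxPolyDP(c,3,True)[:,0];print('bk',q.tolist())
for p in q: print(p,ray(f,*p,0).round(3),ray(f,*p,.148).round(3))
g=load('side0');hsv=cv2.cvtColor(g['img'],cv2.COLOR_RGB2HSV);h,s,v=[hsv[...,i].astype(int) for i in range(3)]
roi[:]=0;roi[230:315,235:310]=1
m=(((h<12)|(h>170))&(s>130)&roi).astype(np.uint8)
m=cv2.morphologyEx(m,cv2.MORPH_CLOSE,np.ones((9,9)))
c=max(cv2.findContours(m,0,2)[0],key=cv2.contourArea)
q=cv2.approxPolyDP(c,3,True)[:,0];print('bk side',q.tolist())
for p in q: print(p,ray(g,*p,0).round(3),ray(g,*p,.148).round(3))
```

```text
mat [[310, 268], [351, 309], [404, 290], [362, 255]]
[ 0.417 -0.152  0.   ]
[ 0.415 -0.358  0.   ]
[ 0.574 -0.349  0.   ]
[ 0.576 -0.156  0.   ]
bk [[345, 205], [341, 205], [345, 210], [310, 214], [309, 263], [345, 258]]
[345 205] [ 0.703  0.141 -0.   ] [ 0.53  -0.129  0.148]
[341 205] [0.691 0.147 0.   ] [ 0.521 -0.125  0.148]
[345 210] [0.683 0.109 0.   ] [ 0.514 -0.155  0.148]
[310 214] [0.571 0.133 0.   ] [ 0.423 -0.136  0.148]
[309 263] [ 0.427 -0.128  0.   ] [ 0.307 -0.347  0.148]
[345 258] [ 0.526 -0.149  0.   ] [ 0.387 -0.364  0.148]
bk side [[250, 243], [251, 296], [290, 305], [291, 252]]
[250 243] [ 0.598 -0.399  0.   ] [ 0.526 -0.123  0.148]
[251 296] [ 0.53 -0.13  0.  ] [0.474 0.083 0.148]
[290 305] [ 0.432 -0.108  0.   ] [0.398 0.1   0.148]
[291 252] [ 0.471 -0.365  0.   ] [ 0.428 -0.096  0.148]
```

```bash
sleep 0
```

```text
(no output)
```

View pics/scene0_z.png

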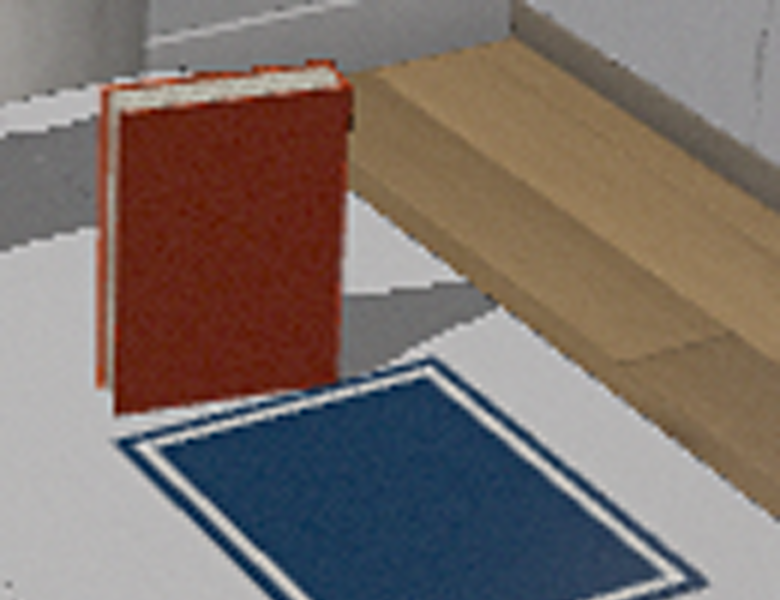

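View pics/side0_z.png

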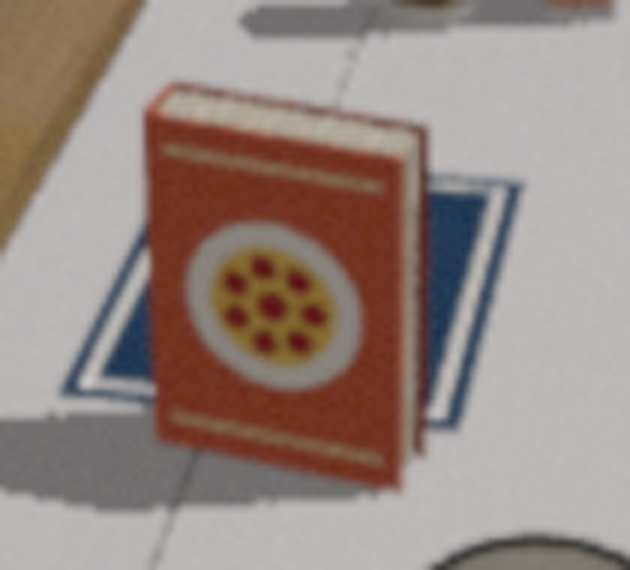

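Call:
send_rows --moves '[-8,-30,0,4,-17,-62,0,8,-25,-93,0,12.5,-34,-124,0,12.5,-42,-155,0,12.5,-50,-185,0,12.5,-50,-185,0,12.5,-50,-185,0,12.5]' --hand 0.45

```text
clock: 1.15
tcp_pos: [0.4907, -0.0498, 0.2315]
orientation: [2.45, 1.966, 0.001]
contact_force: [-0.5, -0.5, 0.5]
grip_width: 0.0472
```

Run:
```python
from h import *
f=load('scene0')
P=[ray(f,*p,0)[:2] for p in [(309.7,268.3),(352,310),(408,292),(362,254.5)]]
print(np.round(P,3),np.mean(P,0), [np.linalg.norm(P[i]-P[(i+1)%4]).round(3) for i in range(4)])
o=r.get_obs();print(o['clock'],o['tcp_pos'],o['orientation'],o['grip_width'])
snap('wrist','wrist1');snap('side','side1')
```

```text
[[ 0.416 -0.152]
 [ 0.415 -0.362]
 [ 0.577 -0.361]
 [ 0.577 -0.153]] [ 0.49620977 -0.25718413] [np.float64(0.21), np.float64(0.162), np.float64(0.207), np.float64(0.161)]
1.15 [ 0.49068701 -0.0497518   0.23152308] [2.44957079e+00 1.96628089e+00 1.33739997e-03] 0.047187164366675874
```

View pics/wrist1.png

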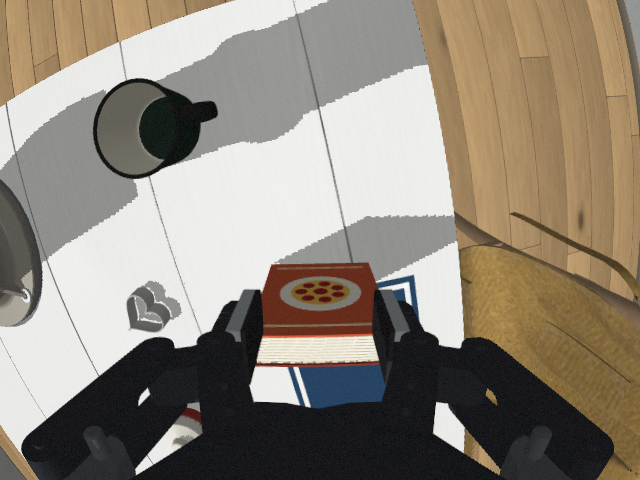

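View pics/side1.png

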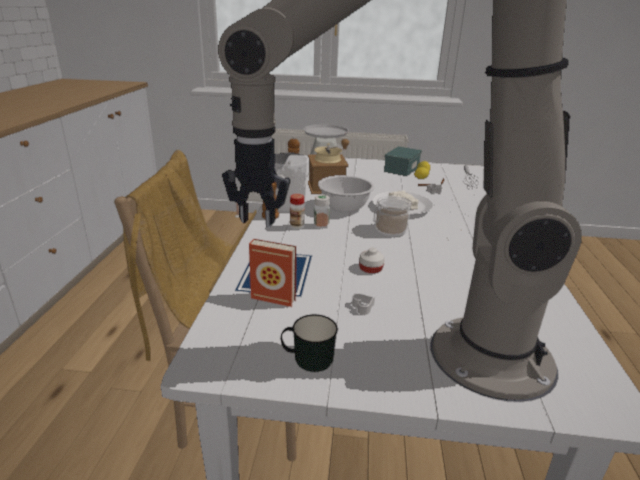

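The wrist view shows the tool square to the book: cover edges at x of about 262 and 382, with the fingers astride the centre line. I'll lower the fingers to the level of the book's top, then push.

Call:
send_rows --moves '[0,0,30,0,0,0,60,0,0,0,90,0,0,0,105,0,-15,0,105,0,-30,0,105,0,-30,0,105,0]'

```text
clock: 2.12
tcp_pos: [0.4838, -0.0815, 0.1273]
orientation: [2.452, 1.961, 0.001]
contact_force: [0.2, -0.2, 0.2]
grip_width: 0.0471
```

Run:
```python
from h import *
snap('wrist','wrist2')
f=snap('side','side2')['img']; cv2.imwrite('pics/side2z.png',cv2.resize(f[180:320,200:340],None,fx=4,fy=4)[...,::-1])
print(r.get_obs()['contact_force'])
```

```text
[-0.00402965 -0.44409913 -0.21672552]
```

View pics/wrist2.png

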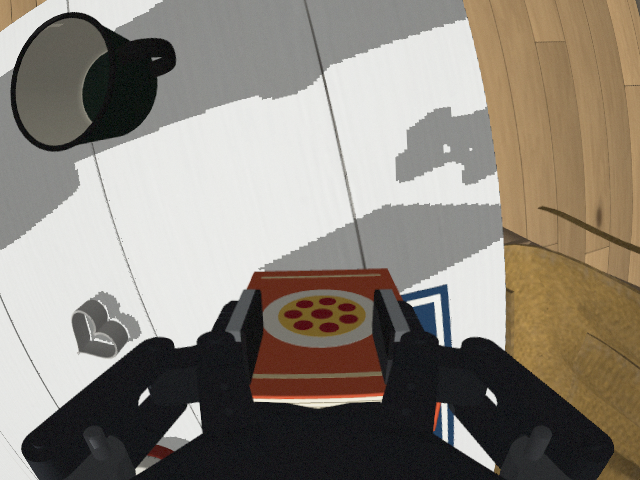

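View pics/side2z.png

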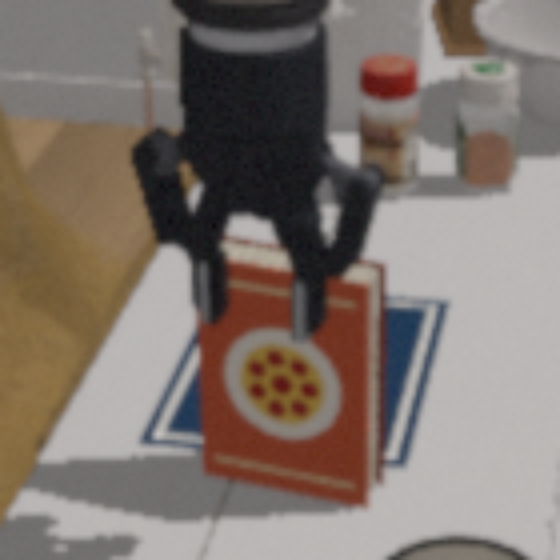

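Both fingers face the cover evenly in the wrist view, about 30 mm short of it. Pushing slowly.

Call:
send_rows --moves '[-6,0,0,0,-12,0,0,0,-18,0,0,0,-24,0,0,0,-29,0,0,0,-34,0,0,0,-39,0,0,0,-44,0,0,0]'

```text
clock: 3.22
tcp_pos: [0.4739, -0.1226, 0.1263]
orientation: [-2.45, -1.966, 0.0]
contact_force: [0.2, 1.2, 0.1]
grip_width: 0.0467
```

Run:
```python
from h import *
f=snap('side','side3')['img']; cv2.imwrite('pics/side3z.png',cv2.resize(f[180:320,200:340],None,fx=4,fy=4)[...,::-1])
```

```text
(no output)
```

View pics/side3z.png

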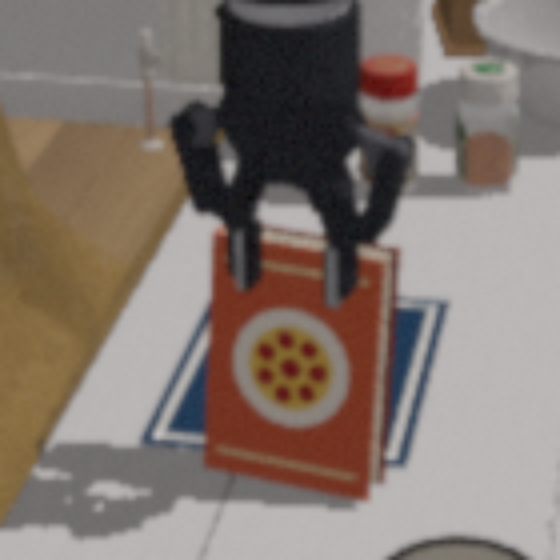

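The book is tilting squarely with both fingers in contact. I'll keep pushing.

Call:
send_rows --moves '[-5,0,0,0,-10,0,0,0,-15,0,0,0,-20,0,0,0,-25,0,0,0,-25,0,0,0,-25,0,0,0,-25,0,0,0]'

```text
clock: 4.28
tcp_pos: [0.4686, -0.1464, 0.1263]
orientation: [-2.45, -1.967, -0.0]
contact_force: [-0.3, -0.6, 0.4]
grip_width: 0.047
```

Run:
```python
from h import *
f=snap('side','side4')['img']; cv2.imwrite('pics/side4z.png',cv2.resize(f[180:320,200:340],None,fx=4,fy=4)[...,::-1])
f=snap('scene','scene4')['img']; cv2.imwrite('pics/scene4z.png',cv2.resize(f[195:320,290:420],None,fx=4,fy=4)[...,::-1])
```

```text
(no output)
```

View pics/side4z.png

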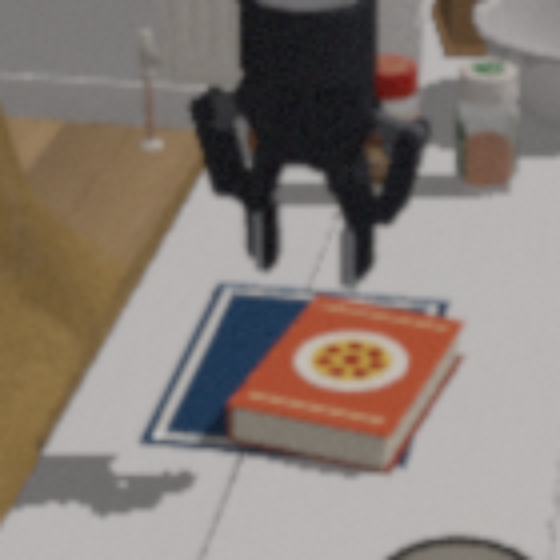

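View pics/scene4z.png

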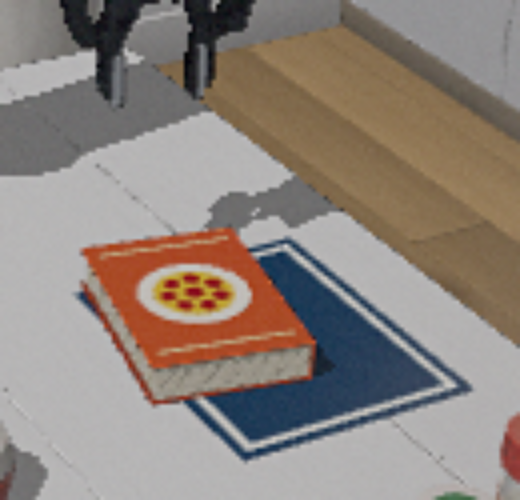

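The book lies flat on the mat, pie side up, but it is skewed and sits off towards -x and +y. Next I'll measure it from the top-cover corners in both views.

```bash
cat > bk.py <<'E'
from h import *
def book(tag,box,f=None):
    f=load(tag);hsv=cv2.cvtColor(f['img'],cv2.COLOR_RGB2HSV);h,s,v=[hsv[...,i].astype(int) for i in range(3)]
    roi=np.zeros(h.shape,bool);y0,y1,x0,x1=box;roi[y0:y1,x0:x1]=1
    m=((h<12)&(s>150)&(v>170)&roi).astype(np.uint8)
    m=cv2.morphologyEx(m,cv2.MORPH_OPEN,np.ones((2,2)));m=cv2.morphologyEx(m,cv2.MORPH_CLOSE,np.ones((15,15)))
    c=max(cv2.findContours(m,0,2)[0],key=cv2.contourArea)
    P=np.array([ray(f,*p,.028)[:2] for p in c[:,0]],np.float32)
    (cx,cy),(w,h_),a=cv2.minAreaRect(P*1000);print(tag,'centre',round(cx,1),round(cy,1),'size',round(w,1),round(h_,1),'ang',round(a,1))
    print(cv2.boxPoints(((cx,cy),(w,h_),a)).round(0).tolist())
if __name__=='__main__':
    import sys
    for t,b in (('scene',(195,330,290,420)),('side',(215,320,225,330))): book(t+sys.argv[1],b)
E
python3 bk.py 4
```

```text
scene4 centre 486.5 -261.0 size 94.8 32.9 ang 78.2
[[461.0, -304.0], [493.0, -311.0], [512.0, -218.0], [480.0, -211.0]]Traceback (most recent call last):
  File "bk.py", line 13, in <module>
    for t,b in (('scene',(195,330,290,420)),('side',(215,320,225,330))): book(t+sys.argv[1],b)
                                                                         ~~~~^^^^^^^^^^^^^^^^^
  File "bk.py", line 7, in book
    c=max(cv2.findContours(m,0,2)[0],key=cv2.contourArea)
ValueError: max() iterable argument is empty
```

```bash
python3 - <<'E'
from h import *
for t,ps in (('scene4',[(318,260),(330,258),(362,278),(329,291),(340,293)]),('side4',[(262,279),(300,262),(310,262),(275,285),(270,282)])):
    f=load(t);hsv=cv2.cvtColor(f['img'],cv2.COLOR_RGB2HSV)
    print(t,[hsv[v,u].tolist() for u,v in ps])
E
sed -i 's/(s>150)&(v>170)/(s>170)\&(v>VT)/; s/def book(tag,box,f=None):/def book(tag,box,VT):/; s/,290,420))/,290,420),165)/; s/,225,330)))/,225,330),165))/; s/for t,b in/for t,b,vt in/; s/,b)$/,b,vt)/' bk.py; python3 bk.py 4
```

```text
scene4 [[9, 201, 169], [8, 199, 169], [14, 113, 182], [22, 30, 151], [6, 157, 135]]
side4 [[9, 141, 173], [7, 178, 168], [11, 130, 175], [8, 82, 127], [7, 175, 169]]
scene4 centre 457.4 -230.6 size 145.3 102.9 ang 78.5
[[392.0, -292.0], [493.0, -312.0], [522.0, -170.0], [422.0, -149.0]]
side4 centre 455.1 -207.1 size 122.9 98.2 ang 78.5
[[395.0, -257.0], [491.0, -277.0], [516.0, -157.0], [419.0, -137.0]]
```

Run:
```python
from h import *
f=load('side4')
print([ray(f,200+x/4,180+y/4,.028)[:2].round(3).tolist() for x,y in [(230,406),(383,440),(463,320),(315,297)]])
f=load('scene4')
print([ray(f,290+x/4,195+y/4,.028)[:2].round(3).tolist() for x,y in [(82,248),(237,228),(315,346),(150,368)]])
f=load('side0')
print('mat side',[ray(f,225+x/6,225+y/6,0)[:2].round(3).tolist() for x,y in [(62,393),(458,428),(522,185)]])
```

```text
[[0.519, -0.153], [0.422, -0.131], [0.391, -0.281], [0.493, -0.296]]
[[0.422, -0.144], [0.526, -0.167], [0.492, -0.313], [0.391, -0.288]]
mat side [[0.574, -0.148], [0.411, -0.148], [0.409, -0.352]]
```

The scene view puts the book's centre about 38 mm too far in -x and 30 mm too far in +y of the mat's centre, turned about 11.5°. The side view agrees to about 7 mm. I'll push the foot edge with both fingers square to the mat, to straighten and advance the book together.

Call:
send_rows --moves '[16,-6,-5,-6,32,-12,-5,-12.5,48,-17,0,-12.5,48,-17,40,-12.5,48,-17,80,-12.5,48,-17,102,-12.5,48,-17,112,-12.5,48,-17,112,-12.5]'

```text
clock: 5.38
tcp_pos: [0.4623, -0.096, 0.0141]
orientation: [-2.221, -2.221, 0.001]
contact_force: [0.2, 0.1, -0.6]
grip_width: 0.0469
```

Run:
```python
from h import *
print(r.get_obs()['contact_force'])
f=snap('side','side5')['img']; cv2.imwrite('pics/side5z.png',cv2.resize(f[180:320,200:340],None,fx=4,fy=4)[...,::-1])
```

```text
[ 0.24256871  0.06781731 -0.6022668 ]
```

View pics/side5z.png

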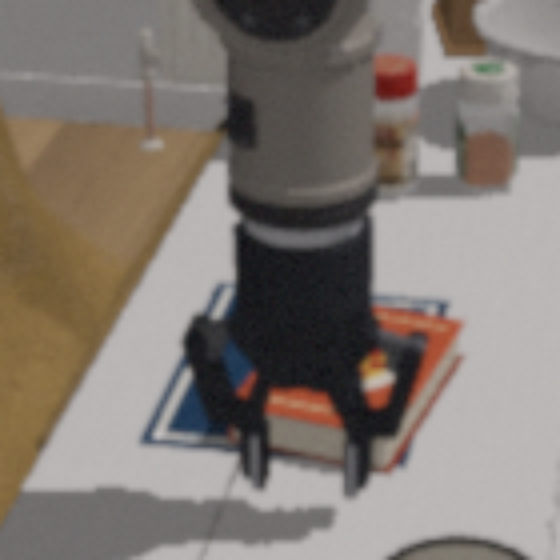

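Call:
send_rows --moves '[-8,0,0,0,-16,0,0,0,-23,0,0,0,-30,0,0,0,-37,0,0,0,-44,0,0,0,-51,0,0,0,-57,0,0,0]'

```text
clock: 6.42
tcp_pos: [0.4623, -0.1534, 0.0142]
orientation: [-2.221, -2.221, 0.0]
contact_force: [-0.4, 2.6, 1.2]
grip_width: 0.0472
```

```bash
python3 - <<'E'
from h import *
for n,b in(('side',(180,320,200,340)),('scene',(195,320,290,420))):
    f=snap(n,n+'6')['img']; cv2.imwrite(f'pics/{n}6z.png',cv2.resize(f[b[0]:b[1],b[2]:b[3]],None,fx=4,fy=4)[...,::-1])
E
python3 bk.py 6
```

```text
scene6 centre 462.7 -252.5 size 145.2 103.2 ang 82.4
[[402.0, -318.0], [504.0, -331.0], [523.0, -187.0], [421.0, -174.0]]
side6 centre 466.4 -191.0 size 11.5 40.0 ang 78.5
[[446.0, -193.0], [485.0, -201.0], [487.0, -189.0], [448.0, -181.0]]
```

View pics/scene6z.png

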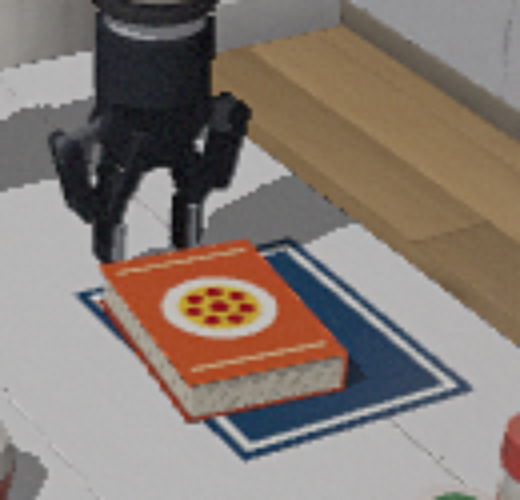

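Run:
```python
from h import *
f=load('scene0');print([ray(f,u,v,.03)[:2].round(3).tolist() for u,v in [(278,312),(263,312),(293,312),(254,275),(265,272)]])
f=load('side0');print([ray(f,u,v,.03)[:2].round(3).tolist() for u,v in [(371,265),(359,265),(385,265),(352,302),(295,212)]])
```

```text
[[0.241, -0.329], [0.212, -0.313], [0.27, -0.344], [0.256, -0.162], [0.285, -0.161]]
[[0.247, -0.275], [0.278, -0.269], [0.211, -0.28], [0.288, -0.099], [0.493, -0.579]]
```

Jar, timer and cutter positions are clear of the path: the timer reaches x of about 0.28. Next I'll back off, lift, turn 90° and come round to the -x long side.

Call:
send_rows --moves '[12,0,0,0,18,0,-40,0,18,0,-90,10,0,-15,-90,20,-20,-35,-90,30,-40,-55,-90,40,-60,-75,-90,50,-80,-95,-90,60]'

```text
clock: 7.52
tcp_pos: [0.3671, -0.2328, 0.1043]
orientation: [3.036, 0.806, 0.001]
contact_force: [-0.0, -0.9, -0.3]
grip_width: 0.0472
```

Call:
send_rows --moves '[0,0,0,10,0,0,0,20,0,0,0,30,0,0,0,30,0,0,0,30]'

```text
clock: 8.15
tcp_pos: [0.3676, -0.2326, 0.1043]
orientation: [-3.142, -0.007, -0.0]
contact_force: [-0.2, -0.2, -0.2]
grip_width: 0.0471
```

```bash
python3 - <<'E'
from h import *
o=r.get_obs();print(o['joints'].round(2),o['tcp_pos'].round(4),o['orientation'])
snap('wrist','wrist7')
for n,b in(('side',(180,320,200,340)),('scene',(195,320,290,420))):
    f=snap(n,n+'7')['img']; cv2.imwrite(f'pics/{n}7z.png',cv2.resize(f[b[0]:b[1],b[2]:b[3]],None,fx=4,fy=4)[...,::-1])
E
python3 bk.py 7
```

```text
[ 0.05  0.29  0.44  2.25 -0.2   0.64 -0.94] [ 0.3676 -0.2326  0.1043] [-3.14155179e+00 -6.59864821e-03 -1.40746609e-04]
scene7 centre 462.8 -252.3 size 145.5 103.2 ang 82.3
[[402.0, -317.0], [504.0, -331.0], [524.0, -187.0], [421.0, -173.0]]
side7 centre 457.4 -238.6 size 99.2 94.6 ang 83.3
[[405.0, -282.0], [499.0, -293.0], [510.0, -195.0], [416.0, -184.0]]
```

View pics/side7z.png

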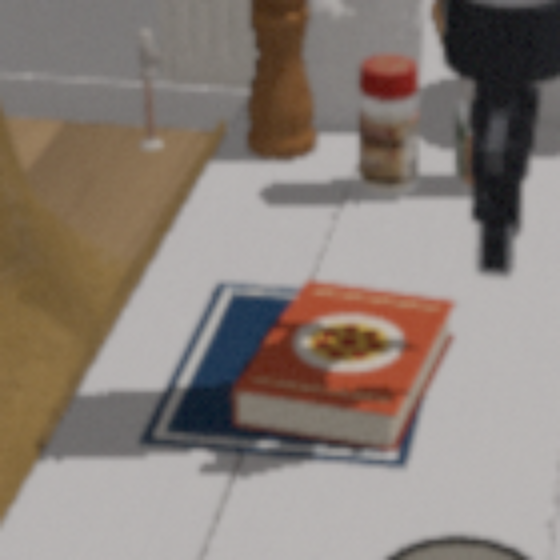

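View pics/wrist7.png

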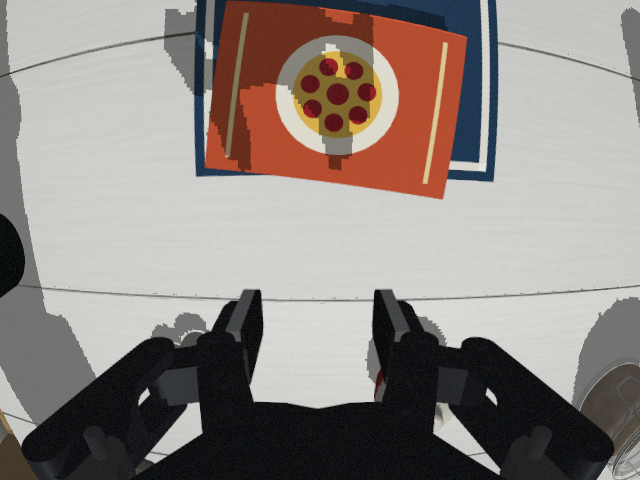

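View pics/scene7z.png

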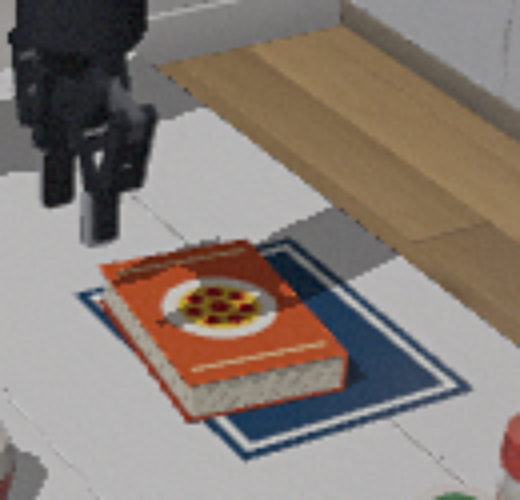

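The wrist view looks almost straight down. The book corners are at about (227,0), (467,37), (443,199) and (205,167), and the mat's near corners at (196,177) and (494,181). I'll work out the relative pose with the fisheye model.

```bash
cat >> h.py <<'E'
def wray(f,u,v,z):
    K=f['mtx'];T=f['world_to_cam'];x=(u-K[0,2])/K[0,0];y=(v-K[1,2])/K[1,1];th=np.hypot(x,y);s=np.sin(th)/th
    d=np.array([x*s,-y*s,-np.cos(th)]);R=T[:3,:3];c=-R.T@T[:3,3];d=R.T@d;return (c+d*(z-c[2])/d[2])[:2].round(4)
E
python3 - <<'E'
from h import *
f=load('wrist7')
for n,p,z in [('b foot+x',(227,0),.028),('b head+x',(467,37),.028),('b head-x',(443,199),.028),('b foot-x',(205,167),.028),('mat -x+y',(196,177),0),('mat -x-y',(494,181),0),('mat -y top',(498,0),0),('mat+y top',(196,0),0)]: print(n,wray(f,*p,z))
E
```

```text
b foot+x [ 0.5247 -0.1784]
b head+x [ 0.5053 -0.3234]
b head-x [ 0.4027 -0.3102]
b foot-x [ 0.4216 -0.1649]
mat -x+y [ 0.4125 -0.1493]
mat -x-y [ 0.4123 -0.3592]
mat -y top [ 0.5474 -0.3614]
mat+y top [ 0.5382 -0.1493]
```

Call:
send_rows --moves '[0,9,30,0,0,18,60,0,0,18,80,0,0,18,90,0,0,18,90,0,8,18,90,0,16,18,90,0,22,18,90,0]'

```text
clock: 9.3
tcp_pos: [0.3908, -0.2511, 0.0148]
orientation: [3.141, 0.001, 0.002]
contact_force: [-0.3, 0.3, -0.2]
grip_width: 0.0472
```

Call:
send_rows --moves '[5,0,0,0,10,0,0,0,15,0,0,0,20,0,0,0,25,0,0,0,30,0,0,0,35,0,0,0,39,0,0,0]'

```text
clock: 10.3
tcp_pos: [0.4286, -0.2509, 0.0142]
orientation: [-3.141, -0.0, 0.0]
contact_force: [-2.4, 0.2, 1.9]
grip_width: 0.0466
```

```bash
python3 - <<'E'
from h import *
o=r.get_obs();print(o['tcp_pos'].round(4),o['contact_force'])
snap('wrist','wrist8');snap('scene','scene8');snap('side','side8')
E
python3 bk.py 8
```

```text
[ 0.4286 -0.2509  0.0142] [-2.40646944  0.2324182   1.89427566]
scene8 centre 492.0 -294.2 size 103.1 47.9 ang 0.7
[[440.0, -271.0], [441.0, -319.0], [544.0, -318.0], [543.0, -270.0]]
side8 centre 520.5 -273.2 size 31.7 16.3 ang 9.4
[[504.0, -268.0], [506.0, -284.0], [537.0, -279.0], [535.0, -263.0]]
```

View pics/wrist8.png

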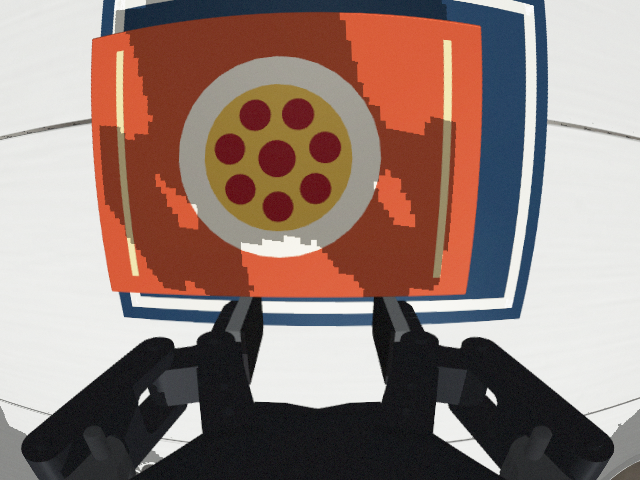

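The book is now square to the mat. It clears the -x white line but lies too far towards the foot end, which is on the left in this picture. I'll measure how far.

Run:
```python
from h import *
f=load('wrist8')
for n,p,z in [('b foot+x',(92,39),.028),('b head+x',(481,26),.028),('b head-x',(467,294),.028),('b foot-x',(111,292),.028),('mat -x+y',(127,318),0),('mat -x-y',(519,319),0),('mat+x-y',(546,8),0)]: print(n,wray(f,*p,z))
```

```text
b foot+x [ 0.5445 -0.1642]
b head+x [ 0.5446 -0.3103]
b head-x [ 0.4413 -0.311 ]
b foot-x [ 0.4408 -0.1638]
mat -x+y [ 0.4128 -0.1513]
mat -x-y [ 0.4117 -0.3583]
mat+x-y [ 0.571  -0.3602]
```

Call:
send_rows --moves '[-10,0,0,0,-15,0,-20,0,-15,0,-60,-10,-10,-20,-90,-20,5,-45,-90,-30,20,-70,-90,-40,35,-95,-90,-50,50,-115,-90,-60]'

```text
clock: 11.45
tcp_pos: [0.4781, -0.1352, 0.1043]
orientation: [-2.716, -1.579, -0.0]
contact_force: [-1.0, -0.2, 0.4]
grip_width: 0.0466
```

```bash
python3 -c "
from h import *
from scipy.spatial.transform import Rotation as R
o=r.get_obs();print(o['tcp_pos'].round(4),R.from_rotvec(o['orientation']).as_matrix().round(3).tolist(),o['joints'].round(2))"
```

```text
[ 0.4781 -0.1352  0.1043] [[0.495, 0.869, 0.0], [0.869, -0.495, 0.0], [0.0, 0.0, -1.0]] [ 0.03  0.36  0.14  2.1  -0.08  0.69 -0.29]
```

Call:
send_rows --moves '[10,3,0,-10,20,6,0,-20,20,6,0,-30,20,6,30,-30,20,6,60,-30,20,6,80,-30,20,6,90,-30,20,6,90,-30]'

```text
clock: 12.45
tcp_pos: [0.493, -0.1219, 0.014]
orientation: [-2.221, -2.221, 0.001]
contact_force: [0.2, 0.3, 0.6]
grip_width: 0.0468
```

Call:
send_rows --moves '[-8,0,0,0,-16,0,0,0,-23,0,0,0,-29,0,0,0,-34,0,0,0,-39,0,0,0,-44,0,0,0,-49,0,0,0]'

```text
clock: 13.45
tcp_pos: [0.4937, -0.1708, 0.0143]
orientation: [-2.221, -2.222, -0.0]
contact_force: [0.2, 2.0, 2.0]
grip_width: 0.0471
```

Call:
send_rows --moves '[0,0,0,0,15,0,0,0,25,0,0,0,30,0,-50,0,30,0,-100,0,30,0,-150,0,30,0,-180,0,30,0,-180,0]'

```text
clock: 14.45
tcp_pos: [0.4952, -0.1401, 0.1968]
orientation: [2.217, 2.22, 0.005]
contact_force: [0.8, 0.2, -0.9]
grip_width: 0.0469
```

```bash
python3 - <<'E'
from h import *
o=r.get_obs();print(o['tcp_pos'].round(4),o['contact_force'])
snap('wrist','wrist9')
for n,b in(('side',(180,320,200,340)),('scene',(195,320,290,420))):
    f=snap(n,n+'9')['img']; cv2.imwrite(f'pics/{n}9z.png',cv2.resize(f[b[0]:b[1],b[2]:b[3]],None,fx=4,fy=4)[...,::-1])
E
python3 bk.py 9
```

```text
[ 0.4952 -0.1401  0.1968] [ 0.81444465  0.24736588 -0.85993581]
scene9 centre 492.3 -265.2 size 102.9 145.4 ang 0.0
[[441.0, -193.0], [441.0, -338.0], [544.0, -338.0], [544.0, -193.0]]
side9 centre 489.4 -250.2 size 104.7 96.0 ang 90.0
[[441.0, -303.0], [537.0, -303.0], [537.0, -198.0], [441.0, -198.0]]
```

View pics/scene9z.png

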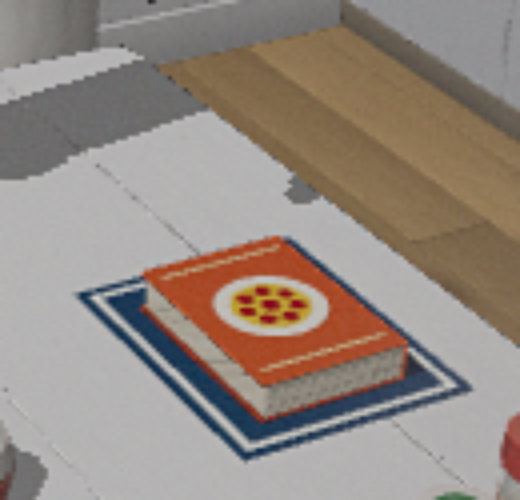

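View pics/side9.png

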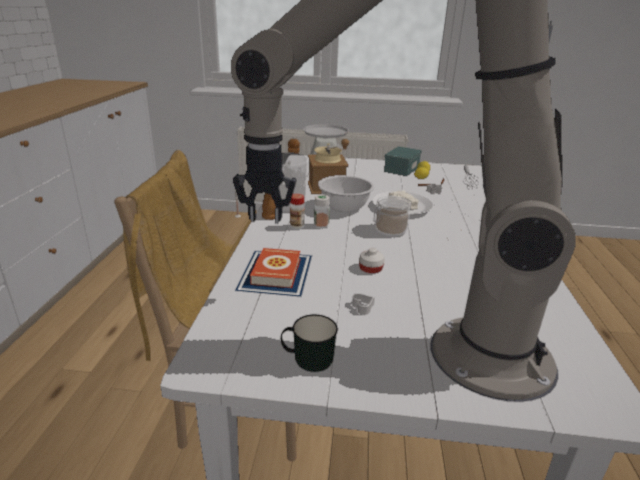

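View pics/side9z.png

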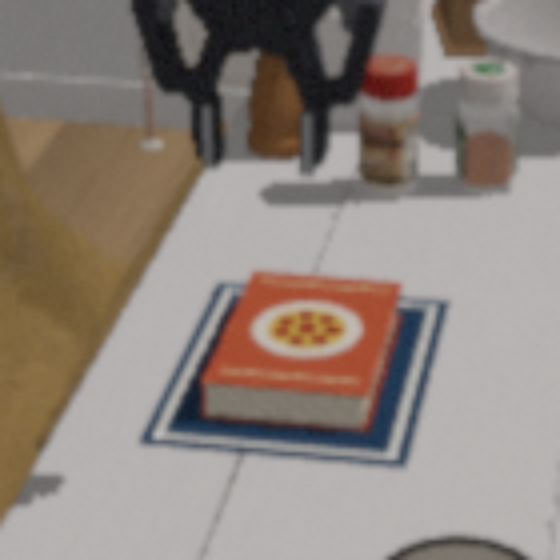

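Both views show the book flat with the pie side up. Blue mat is visible between the book and the white line on every side. The gripper is well clear, and the mug, timer and jars are where they were. Handing in.

```bash
python3 -c "
from h import *
print(r.hand_in())"
```

```text
the job is handed in; nothing more can be done
None
```

The recipe book now lies flat on the mat, front cover up, and wholly inside the white border line. I handed the job in at about 14.6 s on the robot's clock.

**What I did:** I tipped the book with a slow two-finger push near its top. It landed skewed and off-centre, so I nudged it three times: on the foot edge, on the long side, then on the foot edge again. I never gripped or lifted it. The contact forces I read at the end of each move were no more than about 3 N.

**Last checks:**
- **Position:** in both the scene and side pictures, blue mat shows between the book and the line on all four sides. The margin should be about 17–18 mm, based on the wrist-camera measurement before the last push plus that push's travel.
- **Heading:** the book is square to the mat to within about 1°.
- **Other objects:** the mug, timer, jars and cutter look unmoved. I checked this by eye, not by measuring.

**What disagreed:**
- **Camera offset:** the scene and side cameras differed by 4–10 mm in y. I relied on positions measured within a single view and on the wrist camera.
- **Side-view detection:** my automatic book outline from the side camera was wrong several times, partly because the gripper hid the book. The last one also came out shorter than the book, so I did not use it.

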